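# Swing the loaded coffee tray back beside the microwave

### The job

The long coffee tray has been left standing askew on the worktop. Without lifting it, push it near its empty end so that it swings round on its loaded end, and tuck it back into its corner: its whole long side flush against the side of the microwave and its loaded end right up against the upstand. Feel it come firmly against the microwave without ramming the microwave or the upstand, keep the jar and the cup standing in their places on the tray, leave the kettle and the soap bottle alone, and let go.

Things in the scene. Friction and masses are not known exactly. Their poses are not given: they have to be found in the camera images.
- tray: Wooden tray, 340 mm long (x), 140 wide (y), corners rounded to 40; outer sides upright from 4 to 32 mm above the worktop; rim 7 thick, floor top at 10; four small plastic feet at x = 30 and -230, y = +-45 mm. Origin: on the worktop, centre line, under the loaded end. Loaded end face at x = +70, empty end face at x = -270 mm; the +y long side goes against the microwave. 0.26 kg bare, about 0.73 kg loaded.
- tray_side_loaded (a point): point on the outer face of the tray's +y long side near the loaded end (tray x = +30, y = +70, z = 18 mm); axes as the tray's
- tray_side_free (a point): point on the outer face of the tray's +y long side near the empty end (tray x = -230, y = +70, z = 18 mm)
- tray_end_loaded (a point): middle of the outer face of the tray's loaded end (tray x = +70, y = 0, z = 18 mm). Most weight bears on this end's feet, so the tray turns about it when pushed sideways near the other end
- microwave: Black microwave oven, fixed, 360 mm deep (x), 460 wide (y), 262 high. Origin on the worktop at the front lower corner of its side that faces the tray: this flat side is the plane y = 0 of its frame, from x = 0 (front) to x = +360 mm (rear); the oven lies at y > 0, the tray belongs at y < 0, with the same yaw. Its door (22 mm) and handle stick out in front, to x = -57 mm
- upstand: White laminate upstand (low kerb) along the rear of the worktop, fixed, 60 mm high, 20 thick, square to the microwave's side. Origin on the worktop 100 mm in front of it: its front face is the plane x = +100 mm of its frame and runs along y from -745 to +505 mm; y = 0 is the plane of the microwave's side
- coffee_jar_center (a point): centre of the amber glass coffee jar with a steel lid, 70 mm diameter, 100 mm high, about 0.36 kg, standing on the tray's floor near the loaded end, about tray x = +15, y = +15 mm
- stirrer_cup_center (a point): centre of the white cup holding wooden stirrers, 62 mm diameter at the rim, 75 mm high (stirrers to 115 mm), 0.11 kg, standing on the tray's floor near tray x = -65, y = +10 mm
- kettle_center (a point): centre of the steel kettle on its black base, 156 mm diameter, 218 mm high with the lid knob, handle reaching 122 mm from the axis; bystander on the worktop
- soap_bottle_center (a point): centre of the clear soap pump bottle, 66 mm diameter, 173 mm high; bystander on the worktop
- tray_end_free (a point): middle of the outer face of the tray's empty end, flat over 60 mm (tray x = -270, y = 0, z = 18 mm). Pushed sideways near here the tray swings with about 1 to 4 N; pushed bodily it slides with about 4 to 9 N (friction and load unknown); a markedly higher force means a stop, or a fingertip that dips as it pushes and pins the tray down (then ease the tip up a few mm)
Not all that is in view belongs to the job. Leave any blue or yellow look-alike of the part that bears stirrer_cup_center alone.

How it is judged:
By the outcome, as a careful person would: the job done as asked, in the order asked, and still so for the second after the job is handed in, with the robot touching nothing.
It also fails if it takes over 72 s, if anything falls off the work surface, if the arm or the gripper's body presses on something with over 40 N, if the wrist force passes 120 N, or if a joint passes its speed limit or range.

### The arm

A 6-joint arm with a two-finger parallel gripper is mounted at the origin on the work surface. World frame = base frame: x ahead of the robot, y to its left, z up, the work surface at z = 0. Lengths are in m, angles in rad, forces in N, time in s.
With the tool pointing down it reaches from about 0.375 to 0.9 m from the base axis. Payload 3.1 kg.
Tool frame: the origin (TCP) lies on the centre line of the jaws, within the pads' length; the fingertips stand 17 mm ahead of it and the grasp point (between the pads) lies 2 mm behind it; y points along the fingers, z is the direction in which the jaws open and shut, and the axes are right-handed (so a half turn about y gives the same grasp; the last joint's range is limited). The gripper opens to 85 mm and grips with 20 to 120 N. Pads are 22 mm wide; open, the fingers measure 114 mm over their backs; the gripper's body (76 mm by 85 mm) begins 54 mm behind the grasp point. The pads swing forward as they close: fully open they stand 13 mm farther back than shut.
Start: joints at [1.048, 0.527, 1.433, -0, 1.181, -0.178], TCP at [0.211, 0.588, 0.248] pointing down, gripper open.
Joint ranges: [-3.08, 3.08], [-0.75, 2.2], [0.22, 2.44], [-1.43, 4.57], [0, 2.65], [-2.85, 2.85]. Speed limits (rad/s): [2.79, 2.79, 3.14, 3.14, 3.14, 3.14].

### API

Orientations are given as a unit quaternion [x, y, z, w].
In Python, from station import manip gives the robot as it stands.
- The arm moves only by the shell command python3 -m handwheel 'ROWS' [FORCE]. ROWS is JSON, one flat list of numbers, 7 for each row, row after row: the shift along the tool's x, y, z in cm, then the turn, a rotation vector about the tool's x, y, z in rad, then the finger opening in cm, from 0 to 8.54. A call has 1 to 10 rows; each row is the pose to reach, as a shift and turn from the pose commanded when the call began, along the tool's axes at that moment; what a row does not reach only later rows make up. A row lasts 1/12 s, in which the tool goes at most 41.7 mm and 7.16 degrees, less where a joint would pass 70% of its speed; a pose out of reach is approached as far as the arm can. A call with a gripper value outside its range is refused whole. The fingers move at their own pace and stop on an object; FORCE is the grip in N (left out, the last holds). Time passes only in rows, so rows that repeat a pose let the fingers close. It gives the time, the measured TCP pose, the force and the opening at its end, in the units of the state.
- manip.sense(): the state, without advancing time (a new reading comes with each control period).
- manip.snapshot(name): name is "side" or "top" or "wrist"; returns a dict with "frame" (400x640x3 uint8, red, green, blue), "depth" (400x640 float32, m along the optical axis (not along the pixel's ray), 0 where there is no reading), "camera_matrix" (3x3 intrinsics, pixels), "rvec" (rotation vector, rad) and "tvec" (3), from world to camera coordinates, as OpenCV has them. Camera axes: x right, y down, z forward; pixel columns grow to the right and rows downward; lengths in m; the calibration is good to about 2 mm. A picture is of the moment at which its call begins.
- manip.sign_off(): hands the job in, once; it reports no verdict.
The state is a dict: "t": time; "q": joint angles; "qd": joint speeds; "tau": joint torques, N m; "tcp_pos": TCP position; "tool_rot": TCP orientation; "force": force on the tool from outside, world axes, zero at the start; "ft_torque": the same for the moment, N m; "finger_gap": opening from 0.0 (shut) to 1.0 (fully open).
Only numpy, scipy, OpenCV 4.12 (cv2) and the standard library are available. Lean on these libraries where they do the work, as an engineer would, in place of code of your own. Each camera call takes 0.05 s, during which the arm holds its last target.

## Working session

There is one attempt and no reset: what is moved stays moved. The work goes in short steps, Python scripts to look and compute and a shell command to move; the robot and the scene stay as the last step left them, time stands still between calls to the robot, and variables do not carry over. Pictures are saved under pics/ and viewed, and the job is handed in when it is done.

```bash
mkdir -p pics; ls; cat > h.py <<'E'
import numpy as np,cv2
from station import manip
from scipy.spatial.transform import Rotation as R
def snap(n,fn=None):
    s=manip.snapshot(n)
    if fn: cv2.imwrite('pics/'+fn,s['frame'][:,:,::-1])
    return s
def cloud(s):
    K=s['camera_matrix'];d=s['depth'];v,u=np.mgrid[0:400,0:640]
    p=np.stack([(u-K[0,2])/K[0,0]*d,(v-K[1,2])/K[1,1]*d,d],-1)
    Rm=cv2.Rodrigues(np.array(s['rvec'],float))[0]
    return (p-np.ravel(s['tvec']))@Rm
def ray(s,u,v,z):
    K=s['camera_matrix'];Rm=cv2.Rodrigues(np.array(s['rvec'],float))[0];c=-Rm.T@np.ravel(s['tvec'])
    d=Rm.T@np.array([(u-K[0,2])/K[0,0],(v-K[1,2])/K[1,1],1]);return c+d*(z-c[2])/d[2]
E
python3 - <<'E'
from h import *
for n in ['side','top','wrist']: 
    s=snap(n,n+'0.png'); np.savez('s_'+n,**s)
    Rm=cv2.Rodrigues(np.array(s['rvec'],float))[0];print(n,-Rm.T@np.ravel(s['tvec']),Rm[2])
st=manip.sense();print(st)
print(R.from_quat(st['tool_rot']).as_matrix())
E
```

```text
pics
side [ 0.22078884 -0.71716609  0.8688675 ] [ 0.31566242  0.57575852 -0.75422766]
top [ 0.46519777 -0.12496342  1.35271104] [ 0.05761142 -0.00690392 -0.99831521]
wrist [0.14751693 0.61059351 0.37255172] [ 0.24445062 -0.09040086 -0.96543854]
{'t': 0.15, 'q': array([ 1.04749694e+00,  5.28301402e-01,  1.43361044e+00, -1.11337550e-05,
        1.18141005e+00, -1.78514507e-01]), 'qd': array([ 3.34042447e-05, -1.96434412e-03, -5.55028269e-03,  6.31122261e-04,
       -4.97745786e-04,  5.53008668e-04]), 'tau': array([ 6.67659187e-04, -4.42749238e+01, -1.78277153e+01, -2.31917520e-04,
        5.52478348e-03,  2.61281463e-05]), 'tcp_pos': array([0.21096326, 0.58776128, 0.24752764]), 'tool_rot': array([ 0.69720084, -0.12150219,  0.1210887 , -0.69605009]), 'force': array([-0.54280373,  0.41636707,  0.50332389]), 'ft_torque': array([ 0.0118922 ,  0.03778513, -0.00665424]), 'finger_gap': 1.000373916054675}
[[ 9.41149488e-01 -8.55252361e-04  3.37989510e-01]
 [-3.37990462e-01 -1.50297659e-03  9.41148335e-01]
 [-2.96929015e-04 -9.99998505e-01 -1.70359279e-03]]
```

View pics/side0.png

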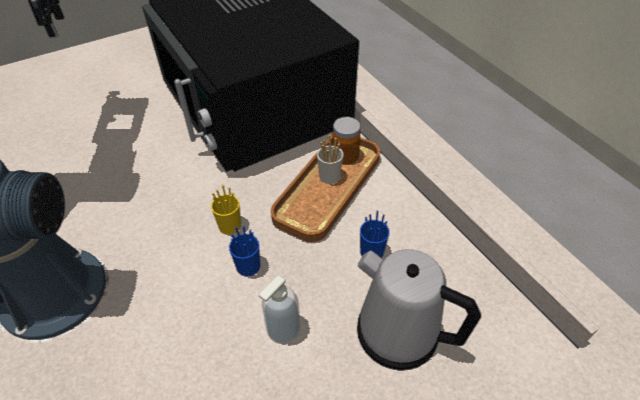

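View pics/top0.png

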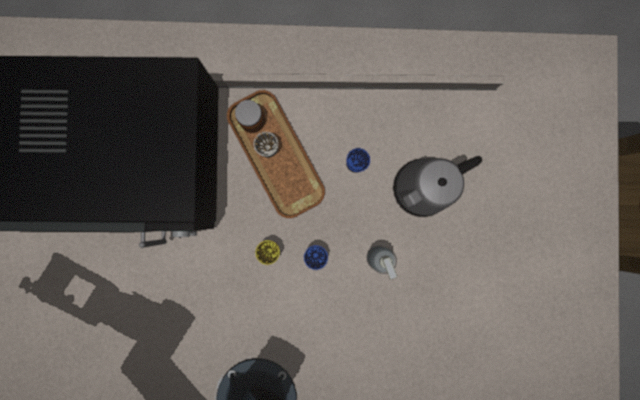

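View pics/wrist0.png

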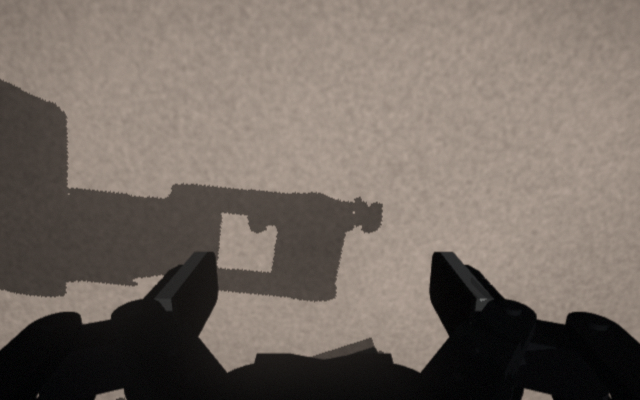

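The side view shows the tray at about (325,190). In the top view its loaded end (240,110) is near the upstand and its empty end is at (300,210). The microwave is to the left (world +y), the kettle, soap and blue cups to the right, and a yellow cup at (268,251). Next I measure the poses.

```bash
python3 - <<'E'
from h import *
T=dict(np.load('s_top.npz'));S=dict(np.load('s_side.npz'))
ct=cloud(T);cs=cloud(S)
def line(P,ax):  # fit other = a*ax+b robust
    x=P[:,ax];y=P[:,1-ax]
    a,b=np.polyfit(x,y,1)
    for _ in range(5):
        r=y-a*x-b;k=abs(r)<max(2*np.median(abs(r)),1e-3);a,b=np.polyfit(x[k],y[k],1)
    return a,b,k.sum(),np.std(r[k])
# microwave side from side cam: points z .06-.22, in region
m=np.zeros((400,640),bool);m[40:170,150:360]=1
P=cs[m&(cs[...,2]>.08)&(cs[...,2]<.24)]
vx=P[(P[:,0]>.42)&(P[:,0]<.72)]
# histogram
print('y hist',np.histogram(vx[:,1],bins=np.arange(0,.3,.01)))
for nm,c in(('top',ct),('side',cs)):
    z=c[...,2];k=(abs(z-.262)<.006)
    q=c[k];print(nm,'mw top',q.min(0),q.max(0),k.sum())
    rect=cv2.minAreaRect((q[:,:2]*1000).astype(np.float32));print(rect)
    u=c[(abs(z-.06)<.004)&(c[...,0]>.7)&(c[...,1]<.05)]
    print(' upst',len(u)); 
    if len(u): print(cv2.minAreaRect((u[:,:2]*1000).astype(np.float32)))
    f=c[(z>.012)&(z<.05)&(c[...,0]>.7)&(c[...,1]<-.1)&(c[...,0]<.95)]
    if len(f)>20: print(' front',line(f,1),len(f))
    # tray
    hsv=cv2.cvtColor((S if nm=='side' else T)['frame'],cv2.COLOR_RGB2HSV)
    t=(hsv[...,1]>100)&(hsv[...,0]<25)&(abs(z-.031)<.006)&(c[...,1]<.2)&(c[...,1]>-.3)
    q=c[t];print(' tray',t.sum(),cv2.minAreaRect((q[:,:2]*1000).astype(np.float32)),cv2.boxPoints(cv2.minAreaRect((q[:,:2]*1000).astype(np.float32))).round())
    wk=c[(abs(z)<.01)&(c[...,0]<.8)&(c[...,0]>.3)];print(' table z',np.median(wk[:,2]))
E
```

```text
y hist (array([ 106,  121,   69,   53,   36,   28,    4,    0,    0,    0,    0,
        211, 6004,   88,   71,  141,  144,   93,   48,   43,   41,   35,
         53,   97,   73,   49,   63,   67,   52]), array([0.  , 0.01, 0.02, 0.03, 0.04, 0.05, 0.06, 0.07, 0.08, 0.09, 0.1 ,
       0.11, 0.12, 0.13, 0.14, 0.15, 0.16, 0.17, 0.18, 0.19, 0.2 , 0.21,
       0.22, 0.23, 0.24, 0.25, 0.26, 0.27, 0.28, 0.29]))
top mw top [ 0.08687163 -0.06479514  0.25600898] [0.81257215 0.55800355 0.26799929] 32867
((435.8133239746094, 283.3100280761719), (852.064453125, 493.02398681640625), 15.035554885864258)
 upst 1751
((780.0403442382812, -285.12213134765625), (136.21885681152344, 664.9017944335938), 1.7812663316726685)
 front (np.float64(-0.021016092875406813), np.float64(0.8190442420999031), np.int64(620), np.float64(0.0005403829657749799)) 759
 tray 751 ((576.2197265625, 3.9377899169921875), (408.68194580078125, 257.431640625), 30.097394943237305) [[ 335.   13.]
 [ 464. -210.]
 [ 818.   -5.]
 [ 688.  218.]]
 table z 0.00012070335674157462
side mw top [ 0.00878653 -0.09691201  0.25600546] [0.81393559 0.63823054 0.26792588] 12438
((453.7523193359375, 182.9625244140625), (751.9905395507812, 719.4825439453125), 74.02983093261719)
 upst 2606
((834.73974609375, -283.2670593261719), (140.93716430664062, 656.4986572265625), 11.730354309082031)
 front (np.float64(-0.02118601342130575), np.float64(0.8207542304939994), np.int64(2196), np.float64(0.0007648180001813175)) 2699
 tray 1211 ((583.1365356445312, -1.8370819091796875), (337.53533935546875, 413.10968017578125), 69.97654724121094) [[ 331.  -90.]
 [ 719. -231.]
 [ 835.   86.]
 [ 447.  227.]]
 table z 0.0012593823639267948
```

```bash
cat > m.py <<'E'
from h import *
YAW=0.0211
ex=np.array([np.cos(YAW),np.sin(YAW)]);ey=np.array([-ex[1],ex[0]])
def trayfit(s,poly=None):
    c=cloud(s);z=c[...,2]
    hsv=cv2.cvtColor(s['frame'],cv2.COLOR_RGB2HSV)
    w=(hsv[...,1]>90)&(hsv[...,0]<22)&(c[...,0]>.35)&(c[...,0]<.86)&(abs(c[...,1])<.2)&(z<.045)&(z>.002)
    n,l,stt,_=cv2.connectedComponentsWithStats(w.astype(np.uint8),connectivity=8)
    i=1+np.argmax(stt[1:,4]);comp=l==i
    q=c[comp&(abs(z-.030)<.006)]
    r=cv2.minAreaRect((q[:,:2]*1000).astype(np.float32))
    return comp,q,r
E
python3 - <<'E'
from m import *
T=dict(np.load('s_top.npz'));S=dict(np.load('s_side.npz'))
cs=cloud(S);m=np.zeros((400,640),bool);m[40:170,150:360]=1
P=cs[m&(cs[...,2]>.07)&(cs[...,2]<.25)&(cs[...,1]>.1)&(cs[...,1]<.14)&(cs[...,0]>.46)]
a,b=np.polyfit(P[:,0],P[:,1],1)
for _ in range(6):
    r=P[:,1]-a*P[:,0]-b;k=abs(r)<.002;a,b=np.polyfit(P[k,0],P[k,1],1)
print('mw side y=%.4f x+%.4f'%(a,b),k.sum(),P[k,0].min(),P[k,0].max())
for n,s in(('top',T),('side',S)):
    comp,q,r=trayfit(s);print(n,comp.sum(),len(q),r);print(cv2.boxPoints(r).round())
    c=cloud(s);z=c[...,2]
    f=s['frame'].copy();f[comp]=[0,255,0];cv2.imwrite(f'pics/seg_{n}.png',f[:,:,::-1])
    hsv=cv2.cvtColor(s['frame'],cv2.COLOR_RGB2HSV)
    for nm,h in(('blue',(100,130)),('yellow',(23,35))):
        k=((hsv[...,0]>=h[0])&(hsv[...,0]<=h[1])&(hsv[...,1]>110)&(z>.02)&(z<.12)).astype(np.uint8)
        nn,l,st,_=cv2.connectedComponentsWithStats(k)
        for i in range(1,nn):
            if st[i,4]>80: p=c[l==i];print(' ',nm,st[i,4],p.min(0).round(3),p.max(0).round(3))
    p=c[(z>.1)&(z<.116)&(c[...,0]>.6)&(c[...,0]<.85)&(c[...,1]<.11)&(c[...,1]>-.1)]
    if len(p): print(' jarlid',p.min(0).round(3),p.max(0).round(3),np.median(p,0).round(3))
    p=c[(z>.02)&(z<.24)&(c[...,0]>.3)&(c[...,0]<.85)&(c[...,1]<-.16)&(c[...,1]>-.3)];print(' soap/blue',p.min(0).round(3),p.max(0).round(3))
E
```

```text
mw side y=0.0218 x+0.1112 6574 0.46007621447391817 0.8144964542798944
top 5059 733 ((637.2308349609375, -30.194412231445312), (339.50244140625, 137.8271026611328), 30.274707794189453)
[[ 456.  -56.]
 [ 525. -175.]
 [ 819.   -4.]
 [ 749.  115.]]
  blue 170 [ 0.598 -0.269  0.021] [ 0.649 -0.217  0.12 ]
  blue 114 [ 0.345 -0.169  0.022] [ 0.402 -0.118  0.115]
  yellow 224 [ 0.355 -0.049  0.02 ] [0.411 0.007 0.119]
 jarlid [ 0.635 -0.03   0.1  ] [0.757 0.068 0.116] [0.723 0.035 0.11 ]
 soap/blue [ 0.341 -0.3    0.02 ] [ 0.846 -0.16   0.18 ]
side 5136 1138 ((636.9528198242188, -29.46380615234375), (343.4466552734375, 143.35523986816406), 30.16338539123535)
[[ 452.  -54.]
 [ 524. -178.]
 [ 821.   -5.]
 [ 749.  119.]]
  blue 814 [ 0.591 -0.273  0.02 ] [ 0.651 -0.212  0.117]
  blue 958 [ 0.344 -0.172  0.02 ] [ 0.403 -0.112  0.117]
  yellow 813 [ 0.353 -0.052  0.02 ] [0.411 0.011 0.117]
 jarlid [ 0.634 -0.029  0.1  ] [0.757 0.066 0.116] [0.72  0.027 0.111]
 soap/blue [ 0.341 -0.3    0.02 ] [ 0.848 -0.16   0.175]
```

```bash
python3 -c "
import cv2,numpy as np
a=cv2.imread('pics/seg_top.png')[60:300,180:420];b=cv2.imread('pics/seg_side.png')[100:280,200:440]
cv2.imwrite('pics/seg.png',np.hstack([cv2.resize(a,(400,400)),cv2.resize(b,(400,400))]))"
```

```text
(no output)
```

View pics/seg.png

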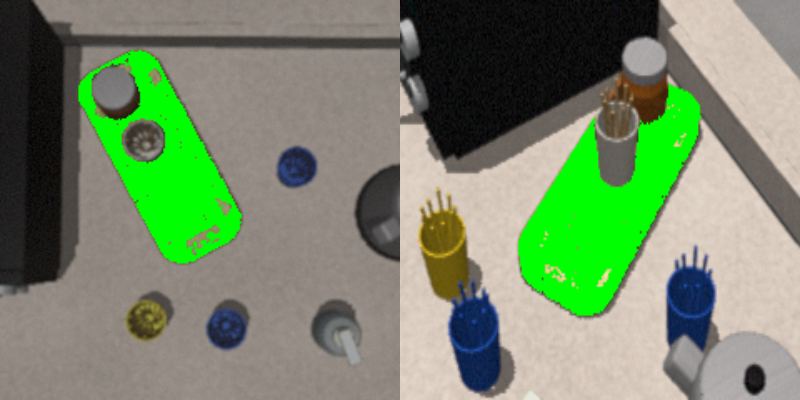

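The tray fit is clean and both views agree: centre (0.637,-0.030), yaw 30.2°. The microwave side and the upstand have yaw ≈1.2°, and their corner is at about (0.817,0.129). The tray's loaded end still needs about 26 mm towards the upstand and 37 mm towards the microwave. Plan:

1. Swing the tray with closed fingers near the empty end.
2. Push it bodily against the microwave.
3. Push the empty end towards the upstand.
4. Press the side once more.

```bash
cat >> h.py <<'E'
def to(pos,yaw,tilt=0,st=None):
    """yaw deg of tool z (jaw axis); tilt deg: gripper top leans back towards +tool x (away from camera side)"""
    st=st or manip.sense()
    y=np.radians(yaw);z=np.array([np.cos(y),np.sin(y),0]);yd=np.array([0,0,-1.]);x=np.cross(yd,z)
    M=np.stack([x,yd,z],1)@R.from_rotvec([0,0,np.radians(tilt)]).as_matrix()
    A=R.from_quat(st['tool_rot']).as_matrix()
    print('shift cm',(A.T@(np.array(pos)-st['tcp_pos'])*100).round(2),'rot',R.from_matrix(A.T@M).as_rotvec().round(3),'| t %.2f'%st['t'])
    print(' tool down vec',M[:,1].round(3),'x',M[:,0].round(3))
E
python3 - <<'E'
from h import *
to([.45,0,.35],30.2)
to([.577,-.177,.35],30.2)
O=np.array([.7234,.0203]);a=np.radians(30.2);t=np.array([np.cos(a),np.sin(a)]);n=np.array([-t[1],t[0]])
for off in(.035,.025,.012): print(off,O-.228*t-(.07+off)*n)
to([0,0,0],30,15)
E
```

```text
shift cm [ 42.36 -10.18 -47.26] rot [0.002 0.699 0.   ] | t 0.15
 tool down vec [ 0.  0. -1.] x [ 0.503 -0.864  0.   ]
shift cm [ 60.29 -10.16 -59.62] rot [0.002 0.699 0.   ] | t 0.15
 tool down vec [ 0.  0. -1.] x [ 0.503 -0.864  0.   ]
0.035 [ 0.57916244 -0.1851374 ]
0.025 [ 0.57413224 -0.17649465]
0.012 [ 0.56759298 -0.16525908]
shift cm [ 2.000e-02  2.486e+01 -6.241e+01] rot [0.094 0.698 0.251] | t 0.15
 tool down vec [-0.129  0.224 -0.966] x [ 0.483 -0.837 -0.259]
```

```bash
python3 -m handwheel '[0,-5,0,0,0,0,8.5, 4,-10,-4.5,0,0.1,0,6, 8,-10.2,-9,0,0.2,0,4, 12,-10.2,-13.5,0,0.3,0,2, 16,-10.2,-18,0,0.4,0,0, 20,-10.2,-22.5,0,0.5,0,0, 24,-10.2,-27,0,0.6,0,0, 28,-10.2,-31.5,0,0.7,0,0, 32,-10.2,-36,0,0.7,0,0, 36,-10.2,-40,0,0.7,0,0]'; python3 -c "
from h import *
st=manip.sense();print(st)
to([.45,0,.35],30.2);to([.577,-.178,.2],30.2)"
```

```text
t: 0.98
tcp_pos: [0.3459, 0.2523, 0.3483]
tool_rot: [-0.613, 0.353, -0.353, 0.613]
force: [0.8, 0.1, -1.0]
finger_gap: -0.001
{'t': 0.9833, 'q': array([ 3.68000518e-01,  1.29615625e-01,  1.75448009e+00, -2.55418834e-05,
        1.25738449e+00, -1.58465008e-01]), 'qd': array([-1.19872502, -0.21714957,  0.24940921, -0.00310833, -0.04909054,
       -1.1875158 ]), 'tau': array([  5.8341895 , -26.35342419, -18.11135173,   0.07269164,
         0.27273802,   0.85224872]), 'tcp_pos': array([0.34588522, 0.25231871, 0.34830024]), 'tool_rot': array([-0.61285448,  0.35264116, -0.35270455,  0.61290546]), 'force': array([ 0.78984603,  0.13244357, -0.99505427]), 'ft_torque': array([-0.01851768, -0.02309707, -0.01426486]), 'finger_gap': -0.0012821368361694819}
shift cm [27.05 -0.17 -3.68] rot [-0.    -0.001  0.   ] | t 0.98
 tool down vec [ 0.  0. -1.] x [ 0.503 -0.864  0.   ]
shift cm [48.82 14.83 -1.64] rot [-0.    -0.001  0.   ] | t 0.98
 tool down vec [ 0.  0. -1.] x [ 0.503 -0.864  0.   ]
```

```bash
python3 -m handwheel '[4,0,-0.5,0,0,0,0, 8,0,-1,0,0,0,0, 12,0,-1.5,0,0,0,0, 16,0,-2,0,0,0,0, 20,0,-2.5,0,0,0,0, 24,0,-3,0,0,0,0, 28,0,-3,0,0,0,0, 32,0,-3,0,0,0,0, 36,0,-3,0,0,0,0, 36,0,-3,0,0,0,0]'; python3 -c "
from h import *
to([.5791,-.185,.15],30.2)"
```

```text
t: 1.82
tcp_pos: [0.5048, -0.0787, 0.348]
tool_rot: [0.612, -0.353, 0.356, -0.611]
force: [0.5, -0.3, 0.2]
finger_gap: -0.003
shift cm [12.8  19.88  1.14] rot [-0.001 -0.007  0.006] | t 1.82
 tool down vec [ 0.  0. -1.] x [ 0.503 -0.864  0.   ]
```

```bash
python3 -m handwheel '[4,3,0.4,0,0,0,0, 8,6,0.8,0,0,0,0, 12,9,1.1,0,0,0,0, 12.8,12,1.1,0,0,0,0, 12.8,16,1.1,0,0,0,0, 12.8,19.9,1.1,0,0,0,0, 12.8,19.9,1.1,0,0,0,0, 12.8,19.9,1.1,0,0,0,0]'; python3 -c "
from h import *
to([.5791,-.185,.030],30.2);snap('wrist','w1.png');snap('top','t1.png')"
```

```text
t: 2.48
tcp_pos: [0.5723, -0.1761, 0.1461]
tool_rot: [0.613, -0.356, 0.35, -0.613]
force: [-0.6, 0.9, 0.7]
finger_gap: -0.002
shift cm [ 1.2 11.6  0.2] rot [ 0.005 -0.001 -0.007] | t 2.48
 tool down vec [ 0.  0. -1.] x [ 0.503 -0.864  0.   ]
```

View pics/w1.png

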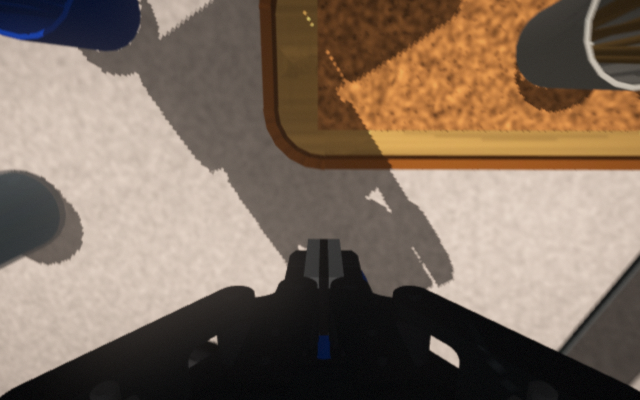

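View pics/t1.png

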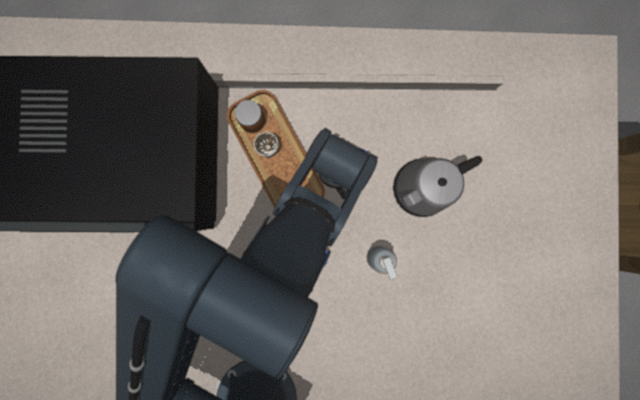

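The fingers at (324,255) sit just outside the tray's near side (edge at row 165, empty end on the left), as planned. The blue cup is hidden behind the gripper, so I descend close to the tray's side.

```bash
python3 -m handwheel '[-0.5,2,0,0,0,0,0, -0.5,5,0,0,0,0,0, -0.5,8,0,0,0,0,0, -0.5,10,0,0,0,0,0, -0.5,11,0,0,0,0,0, -0.5,11.6,0,0,0,0,0, -0.5,11.6,0,0,0,0,0]'; python3 -c "
from h import *
print(manip.sense()['ft_torque']);to([.5716,-.1722,.030],30.2);snap('wrist','w2.png');snap('side','sd2.png')"
```

```text
t: 3.17
tcp_pos: [0.5732, -0.1734, 0.0345]
tool_rot: [-0.613, 0.352, -0.354, 0.613]
force: [0.4, 0.2, -0.7]
finger_gap: -0.003
[-0.01955169 -0.01472951 -0.01108844]
shift cm [-0.18  0.45 -0.08] rot [-0.001 -0.001  0.002] | t 3.17
 tool down vec [ 0.  0. -1.] x [ 0.503 -0.864  0.   ]
```

View pics/w2.png

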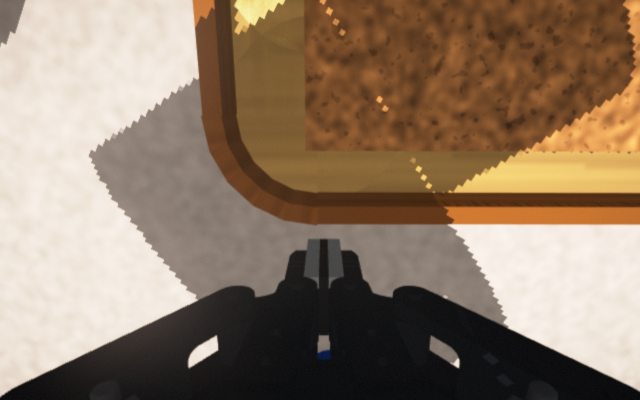

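View pics/sd2.png

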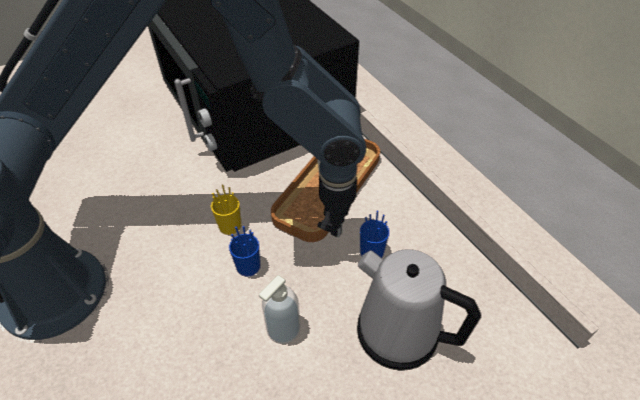

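```bash
python3 - <<'E'
from h import *
O=np.array([.7234,.0203])
for f in (30.2,26,22,18,14,10,6,2):
    a=np.radians(f);t=np.array([np.cos(a),np.sin(a)]);n=np.array([-t[1],t[0]])
    p=O-.228*t-.081*n;print(f,p.round(4));to([*p,.030],f)
E
```

```text
30.2 [ 0.5671 -0.1644]
shift cm [-1.12  0.52 -0.09] rot [-0.002 -0.001  0.003] | t 3.27
 tool down vec [ 0.  0. -1.] x [ 0.503 -0.864  0.   ]
26 [ 0.554  -0.1525]
shift cm [-2.81  0.51 -0.63] rot [-0.002  0.072  0.003] | t 3.27
 tool down vec [ 0.  0. -1.] x [ 0.438 -0.899  0.   ]
22 [ 0.5423 -0.1402]
shift cm [-4.46  0.5  -1.02] rot [-0.002  0.142  0.003] | t 3.27
 tool down vec [ 0.  0. -1.] x [ 0.375 -0.927  0.   ]
18 [ 0.5316 -0.1272]
shift cm [-6.12  0.5  -1.3 ] rot [-0.002  0.212  0.003] | t 3.27
 tool down vec [ 0.  0. -1.] x [ 0.309 -0.951  0.   ]
14 [ 0.5218 -0.1135]
shift cm [-7.8   0.49 -1.45] rot [-0.002  0.282  0.003] | t 3.27
 tool down vec [ 0.  0. -1.] x [ 0.242 -0.97   0.   ]
10 [ 0.5129 -0.0991]
shift cm [-9.49  0.49 -1.5 ] rot [-0.003  0.352  0.003] | t 3.27
 tool down vec [ 0.  0. -1.] x [ 0.174 -0.985  0.   ]
6 [ 0.5051 -0.0841]
shift cm [-11.18   0.48  -1.42] rot [-0.003  0.422  0.003] | t 3.27
 tool down vec [ 0.  0. -1.] x [ 0.105 -0.995  0.   ]
2 [ 0.4984 -0.0686]
shift cm [-12.86   0.48  -1.23] rot [-0.003  0.491  0.003] | t 3.27
 tool down vec [ 0.  0. -1.] x [ 0.035 -0.999  0.   ]
```

```bash
python3 -m handwheel '[-0.4,0.2,0,0,0,0,0, -0.8,0.4,-0.05,0,0,0,0, -1.15,0.4,-0.1,0,0,0,0, -1.55,0.4,-0.25,0,0.02,0,0, -2,0.4,-0.4,0,0.04,0,0, -2.5,0.4,-0.55,0,0.06,0,0, -3,0.4,-0.7,0,0.08,0,0, -3.5,0.4,-0.8,0,0.1,0,0, -4,0.4,-0.9,0,0.12,0,0, -4.46,0.4,-1.02,0,0.142,0,0]'; python3 -c "
from h import *
to([.5051,-.0841,.030],6);snap('wrist','w3.png')"
```

```text
t: 4.1
tcp_pos: [0.5417, -0.1401, 0.0299]
tool_rot: [-0.586, 0.395, -0.397, 0.586]
force: [2.8, -3.9, 4.1]
finger_gap: -0.001
shift cm [-6.56 -0.03 -1.3 ] rot [-0.002  0.277  0.002] | t 4.10
 tool down vec [ 0.  0. -1.] x [ 0.105 -0.995  0.   ]
```

View pics/w3.png

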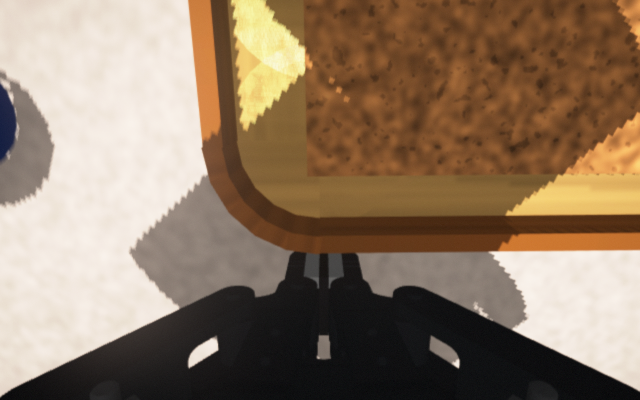

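The fingers bear on the side at (324,252), the tray follows, and the tip is pressing down slightly. I continue with the tip eased up 3 mm.

```bash
python3 -m handwheel '[-0.4,-0.2,-0.1,0,0.02,0,0, -1,-0.3,-0.25,0,0.045,0,0, -1.6,-0.3,-0.45,0,0.07,0,0, -2.2,-0.3,-0.6,0,0.095,0,0, -2.8,-0.3,-0.75,0,0.12,0,0, -3.4,-0.3,-0.85,0,0.145,0,0, -4,-0.3,-0.95,0,0.17,0,0, -4.6,-0.3,-1.05,0,0.195,0,0, -5.2,-0.3,-1.15,0,0.22,0,0, -5.8,-0.3,-1.2,0,0.245,0,0]'; python3 -c "
from m import *
snap('wrist','w4.png');s=snap('top','t4.png');print(manip.sense()['force']);c,q,r=trayfit(s);print(c.sum(),r,cv2.boxPoints(r).round())"
```

```text
t: 4.98
tcp_pos: [0.5062, -0.0893, 0.0318]
tool_rot: [0.533, -0.466, 0.463, -0.533]
force: [1.0, -4.5, -0.6]
finger_gap: -0.001
[ 0.54637703  0.36025544 -0.09610971]
3629 ((635.3416748046875, 15.994865417480469), (305.3897705078125, 139.63790893554688), 9.585339546203613) [[473.  59.]
 [496. -78.]
 [798. -27.]
 [774. 110.]]
```

View pics/w4.png

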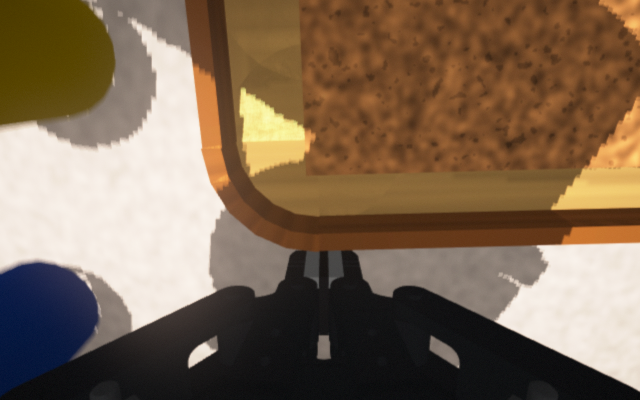

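View pics/t4.png

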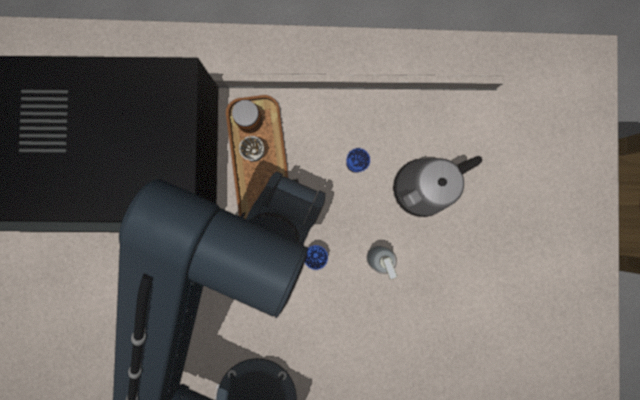

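The tray has swung to about 9° about its loaded end (origin now about (0.717,0.030)), and the jar and cup are still in place. I swing it the rest of the way.

```bash
python3 - <<'E'
from h import *
O=np.array([.717,.030])
for f in (8,5,3,1.2):
    a=np.radians(f);t=np.array([np.cos(a),np.sin(a)]);n=np.array([-t[1],t[0]])
    p=O-.225*t-.081*n;print(f,p.round(4));to([*p,.032],f)
E
```

```text
8 [ 0.5055 -0.0815]
shift cm [-0.69 -0.02  0.09] rot [ 0.005 -0.001 -0.003] | t 5.08
 tool down vec [ 0.  0. -1.] x [ 0.139 -0.99   0.   ]
5 [ 0.4999 -0.0703]
shift cm [-1.88 -0.02 -0.31] rot [ 0.005  0.051 -0.003] | t 5.08
 tool down vec [ 0.  0. -1.] x [ 0.087 -0.996  0.   ]
3 [ 0.4965 -0.0627]
shift cm [-2.68 -0.01 -0.54] rot [ 0.005  0.086 -0.003] | t 5.08
 tool down vec [ 0.  0. -1.] x [ 0.052 -0.999  0.   ]
1.2 [ 0.4937 -0.0557]
shift cm [-3.41 -0.01 -0.72] rot [ 0.005  0.118 -0.003] | t 5.08
 tool down vec [ 0.  0. -1.] x [ 0.021 -1.     0.   ]
```

```bash
python3 -m handwheel '[-0.5,0,0,0,0.01,0,0, -1,0,-0.1,0,0.025,0,0, -1.5,0,-0.2,0,0.04,0,0, -2,0,-0.35,0,0.06,0,0, -2.5,0,-0.5,0,0.08,0,0, -2.9,0,-0.6,0,0.098,0,0, -3.2,0,-0.67,0,0.11,0,0, -3.4,0,-0.7,0,0.12,0,0, -3.4,0,-0.7,0,0.12,0,0]'; python3 -c "
from m import *
snap('wrist','w5.png');s=snap('top','t5.png');print(manip.sense()['force']);c,q,r=trayfit(s);print(c.sum(),r,cv2.boxPoints(r).round())"
```

```text
t: 5.83
tcp_pos: [0.4959, -0.057, 0.0322]
tool_rot: [0.505, -0.496, 0.495, -0.505]
force: [0.2, -0.4, -0.3]
finger_gap: 0.0
[ 0.27878983 -0.20845835  0.88642287]
3719 ((626.3096313476562, 31.520999908447266), (323.2689514160156, 139.2195587158203), 2.036891222000122) [[462.  95.]
 [467. -44.]
 [790. -32.]
 [785. 107.]]
```

View pics/w5.png

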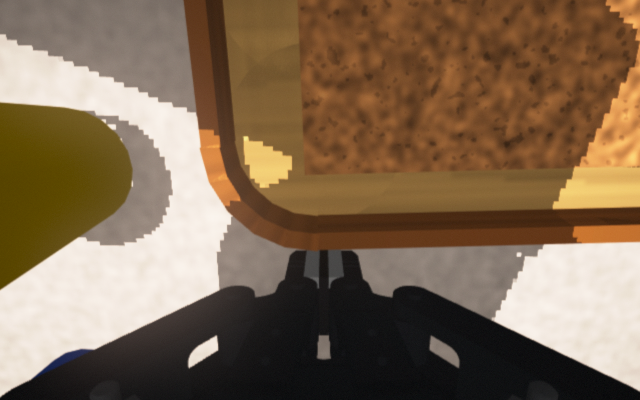

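The tray is now about parallel (2°) to the microwave with a gap of some 20–25 mm. Next I back off, open the fingers, tilt the gripper back and move along its side to push it bodily.

```bash
python3 - <<'E'
from h import *
to([.50,-.095,.045],1.2,0)
to([.630,-.095,.035],1.2,15)
to([.630,-.082,.020],1.2,15)
E
```

```text
shift cm [ 3.77 -1.27  0.29] rot [-0.    -0.002 -0.   ] | t 5.93
 tool down vec [ 0.  0. -1.] x [ 0.021 -1.     0.   ]
shift cm [ 4.01 -0.27 13.29] rot [-0.    -0.002  0.262] | t 5.93
 tool down vec [-0.005  0.259 -0.966] x [ 0.02  -0.966 -0.259]
shift cm [ 2.72  1.23 13.31] rot [-0.    -0.002  0.262] | t 5.93
 tool down vec [-0.005  0.259 -0.966] x [ 0.02  -0.966 -0.259]
```

```bash
python3 -m handwheel '[1.5,0,0,0,0,0,0, 3.5,-1,0.3,0,0,0,0, 4,-1.2,3,0,0,0.05,2, 4,-1.2,6,0,0,0.13,4, 4,-1.2,9,0,0,0.2,6, 4,-1.2,11.5,0,0,0.26,8.5, 4,-1,13,0,0,0.26,8.5, 4,-0.3,13.3,0,0,0.26,8.5, 3.5,0.6,13.3,0,0,0.26,8.5, 3,1.2,13.3,0,0,0.26,8.5]'; python3 -c "
from m import *
s=manip.sense();print(s['force'],s['tcp_pos'],s['finger_gap']);snap('wrist','w6.png');s=snap('top','t6.png');c,q,r=trayfit(s);print(c.sum(),r,cv2.boxPoints(r).round())
to([.630,-.05,.020],1.2,15)"
```

```text
t: 6.77
tcp_pos: [0.6278, -0.0839, 0.0187]
tool_rot: [-0.437, 0.558, -0.424, 0.564]
force: [-1.1, 0.7, -0.4]
finger_gap: 0.997
[-1.05260636  0.68009777 -0.35733559] [ 0.62780586 -0.08394705  0.01873211] 0.9965186777420214
2547 ((694.560302734375, 33.99543762207031), (186.63717651367188, 138.64288330078125), 2.188642740249634) [[599. 100.]
 [604. -39.]
 [790. -32.]
 [785. 107.]]
shift cm [-3.17  0.67  0.42] rot [ 0.006 -0.002 -0.001] | t 6.87
 tool down vec [-0.005  0.259 -0.966] x [ 0.02  -0.966 -0.259]
```

View pics/w6.png

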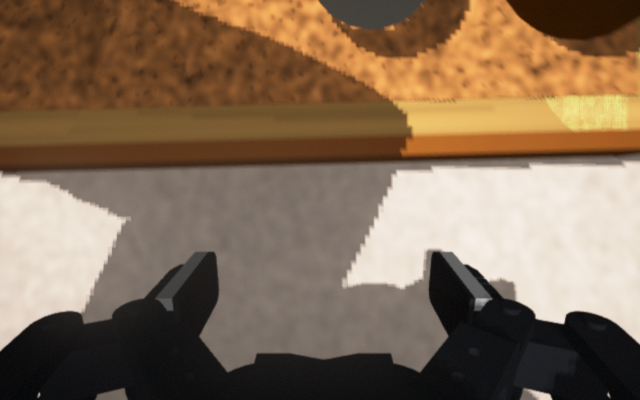

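View pics/t6.png

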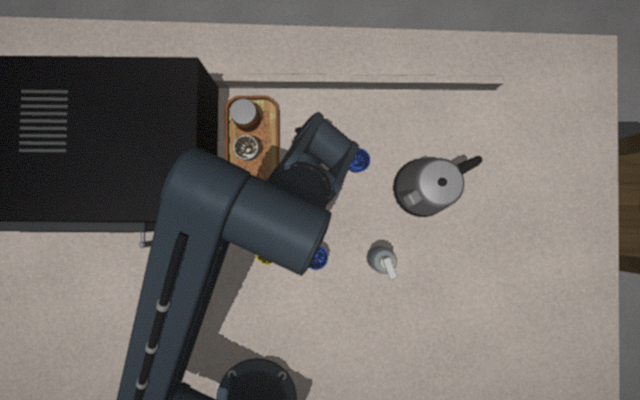

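The open fingers at (205,260) and (440,260) face the tray's side (edge at row 160), about 30 mm away, with a good margin to the cup. I approach and push.

```bash
python3 -m handwheel '[-0.97,0.1,0.2,0,0,0,8.5, -1.93,0.3,0.2,0,0,0,8.5, -2.7,0.5,0.2,0,0,0,8.5, -3.1,0.6,0.2,0,0,0,8.5, -3.5,0.7,0.2,0,0,0,8.5, -3.9,0.8,0.2,0,0,0,8.5, -4.3,0.9,0.2,0,0,0,8.5, -4.7,1.0,0.2,0,0,0,8.5]'; python3 -c "
from m import *
s=manip.sense();print(s['force'],s['tcp_pos'],s['finger_gap']);snap('wrist','w7.png');s=snap('top','t7.png');c,q,r=trayfit(s);print(c.sum(),r,cv2.boxPoints(r).round())"
```

```text
t: 7.53
tcp_pos: [0.6316, -0.038, 0.023]
tool_rot: [-0.437, 0.555, -0.426, 0.565]
force: [-1.4, -4.2, 0.9]
finger_gap: 0.997
[-1.40646016 -4.23543577  0.93218811] [ 0.63158642 -0.03796786  0.02302749] 0.9966462703264005
2400 ((685.3598022460938, 45.81096649169922), (210.41036987304688, 137.56947326660156), 0.8537285923957825) [[579. 113.]
 [581. -25.]
 [792. -21.]
 [790. 116.]]
```

View pics/w7.png

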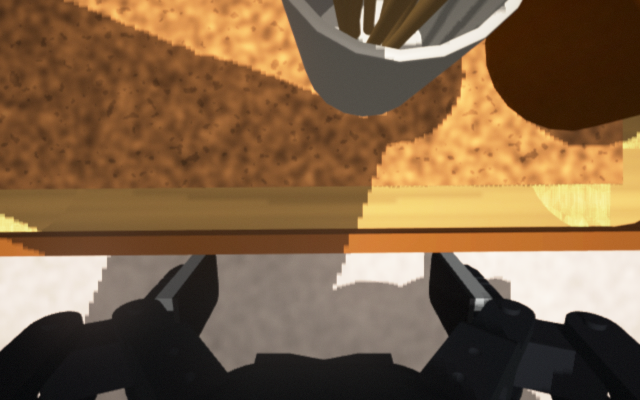

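Both fingers bear on the side and the tray slides bodily with about 4 N. About 11 mm remain.

```bash
python3 -m handwheel '[-0.3,0.08,0,0,0,0,8.5, -0.6,0.16,0,0,0,0,8.5, -0.8,0.21,0,0,0,0,8.5]'; python3 -m handwheel '[-0.1,0.03,0,0,0,0,8.5, -0.2,0.06,0,0,0,0,8.5]';python3 -m handwheel '[-0.1,0.03,0,0,0,0,8.5, -0.2,0.06,0,0,0,0,8.5]'
```

```text
t: 7.88
tcp_pos: [0.6314, -0.0297, 0.0229]
tool_rot: [-0.436, 0.556, -0.426, 0.565]
force: [-0.1, -5.4, 2.0]
finger_gap: 0.994
t: 8.05
tcp_pos: [0.6315, -0.0278, 0.0229]
tool_rot: [-0.436, 0.556, -0.427, 0.565]
force: [-0.9, -6.7, 2.7]
finger_gap: 0.999
t: 8.22
tcp_pos: [0.6317, -0.0272, 0.0229]
tool_rot: [-0.437, 0.555, -0.427, 0.564]
force: [-1.9, -12.3, 2.8]
finger_gap: 0.994
```

The force has jumped to 12 N and the tool has stopped, so the tray is against the microwave. I look.

```bash
python3 -c "
from m import *
s=manip.sense();print(s['force'],s['tcp_pos'],s['ft_torque']);snap('wrist','w8.png');s=snap('top','t8.png');c,q,r=trayfit(s);print(c.sum(),r,cv2.boxPoints(r).round())
s=snap('side','sd8.png')"
```

```text
[ -1.85517816 -12.30511301   2.76225409] [ 0.63166629 -0.02722602  0.02291133] [-1.80222511  0.51002122  0.23367659]
2457 ((682.3803100585938, 55.850067138671875), (214.16612243652344, 141.28070068359375), 1.4112799167633057) [[574. 124.]
 [577. -17.]
 [791. -12.]
 [788. 129.]]
```

View pics/t8.png

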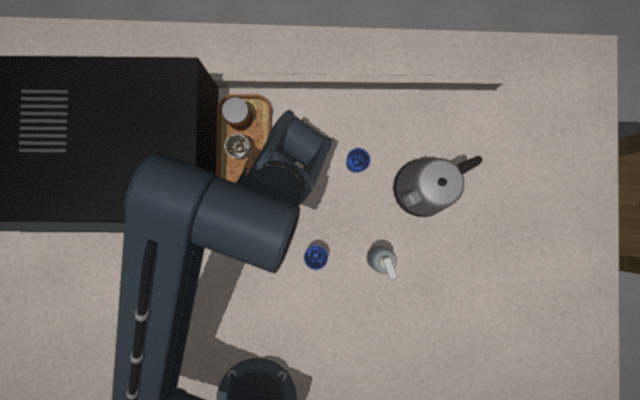

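View pics/w8.png

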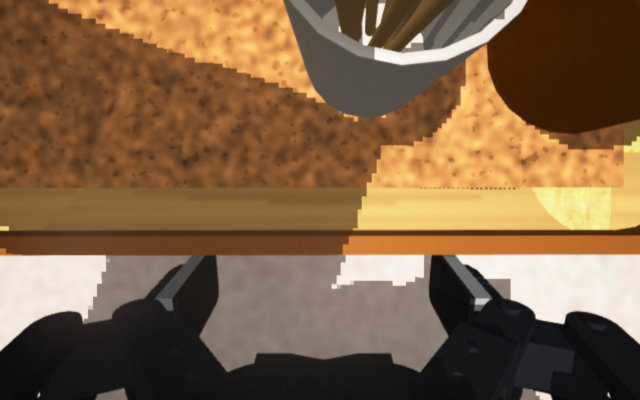

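The tray is flush on the long side (yaw 1.4° by rough fit), pressed at 12 N, with jar and cup upright. Its loaded end is still about 28 mm from the upstand. I back off, rise, and get a clear view before the end push.

```bash
python3 -m handwheel '[1,-0.3,0,0,0,0,8.5, 3,-0.9,0,0,0,0,8.5, 5,-1.5,0,0,0,0,8.5, 6,-5,-1,0,0,0,6, 6,-9,-3,0,0,-0.1,4, 6,-13,-6,0,0,-0.2,2, 6,-16,-10,0,0,-0.26,0, 6,-17,-14,0,0,-0.26,0, 6,-17,-18,0,0,-0.26,0, 6,-17,-18,0,0,-0.26,0]'; python3 -c "
from m import *
s=snap('top','t9.png');c,q,r=trayfit(s);print(c.sum(),r,cv2.boxPoints(r).round())
s=snap('side','sd9.png');c,q,r=trayfit(s);print(c.sum(),r,cv2.boxPoints(r).round())
c=cloud(s);z=c[...,2]
k=(z>.02)&(z<.3)&(c[...,1]>.1)&(c[...,1]<.35)&(c[...,0]>.3)&(c[...,0]<.47)
p=c[k]
for y in np.arange(.1,.35,.02):
    q=p[(p[:,1]>=y)&(p[:,1]<y+.02)]
    if len(q): print(round(y,2),len(q),np.percentile(q[:,0],[1,10]).round(3))
"
```

```text
t: 9.2
tcp_pos: [0.4467, -0.1271, 0.1722]
tool_rot: [0.505, -0.498, 0.493, -0.504]
force: [-1.1, 0.2, -1.0]
finger_gap: 0.005
5392 ((621.51171875, 54.823341369628906), (336.8704528808594, 142.007568359375), 1.219376564025879) [[452. 122.]
 [455. -20.]
 [791. -13.]
 [788. 129.]]
3004 ((622.74365234375, 54.200172424316406), (341.2603759765625, 147.79403686523438), 0.8494266867637634) [[451. 126.]
 [453. -22.]
 [794. -17.]
 [792. 131.]]
0.1 91 [0.454 0.457]
0.12 1130 [0.436 0.437]
0.14 288 [0.42  0.424]
0.16 299 [0.418 0.42 ]
0.18 128 [0.419 0.42 ]
0.2 68 [0.433 0.434]
0.22 374 [0.397 0.399]
0.24 343 [0.396 0.396]
0.26 145 [0.428 0.428]
0.28 102 [0.427 0.427]
0.3 95 [0.426 0.427]
0.32 73 [0.426 0.427]
0.34 12 [0.426 0.426]
```

View pics/t9.png

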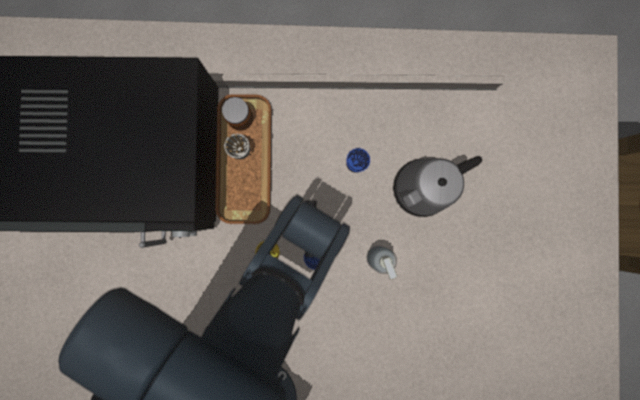

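View pics/sd9.png

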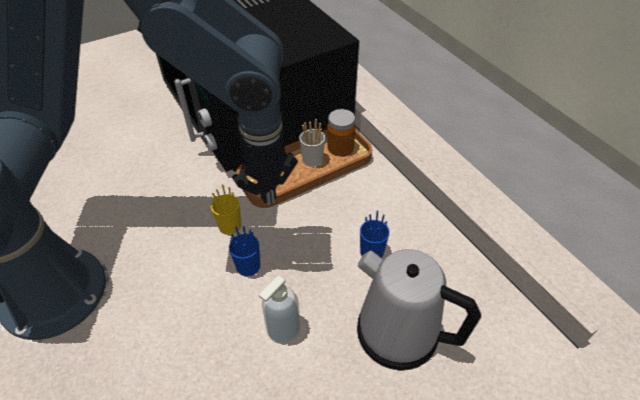

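Both views agree that the long side is flush (yaw 1.2° and 0.85°) and that the empty end is at x ≈ 0.451. I now turn the tool so that the end push has room between the yellow cup and the microwave.

```bash
python3 - <<'E'
from h import *
to([.44,0.0,.22],91.2,0)
E
python3 -m handwheel '[0,-2,0,0,0,0,0, -1,-4,0,0,-0.12,0,0, -3,-5,0,0,-0.24,0,0, -5,-5,0,0,-0.36,0,0, -7,-5,0,0,-0.48,0,0, -9,-5,0,0,-0.6,0,0, -11,-5,0,0,-0.72,0,0, -13,-5,0,0,-0.84,0,0, -14,-5,0,0,-0.96,0,0, -15,-5,0,0,-1.08,0,0]'; python3 - <<'E'
from h import *
to([.425,0.052,.20],91.2,20)
E
```

```text
shift cm [-12.84  -4.78  -0.72] rot [-0.    -1.575 -0.005] | t 9.30
 tool down vec [ 0.  0. -1.] x [1.    0.021 0.   ]
t: 10.13
tcp_pos: [0.4511, 0.0219, 0.2212]
tool_rot: [-0.688, 0.163, -0.163, 0.689]
force: [0.9, -1.0, 0.7]
finger_gap: 0.001
shift cm [-3.68  2.12  1.51] rot [-0.086 -0.481  0.342] | t 10.13
 tool down vec [-0.342 -0.007 -0.94 ] x [ 0.939  0.02  -0.342]
```

```bash
python3 -m handwheel '[-0.7,0,0.3,-0.02,-0.1,0.07,0, -1.5,0.5,0.6,-0.034,-0.19,0.137,0, -2.2,0.8,0.9,-0.05,-0.29,0.2,0, -3,1.2,1.2,-0.07,-0.385,0.274,0, -3.7,2,1.5,-0.086,-0.481,0.342,0, -3.7,2,1.5,-0.086,-0.481,0.342,0, -3.7,2,1.5,-0.086,-0.481,0.342,0]'; python3 - <<'E'
from h import *
s=snap('wrist','w10.png');print(manip.sense()['tcp_pos'])
to([.424,0.052,.10],91.2,20)
to([.424,0.052,.030],91.2,20)
E
```

```text
t: 10.72
tcp_pos: [0.4247, 0.0511, 0.2005]
tool_rot: [0.697, -0.118, -0.127, -0.695]
force: [-0.8, -0.0, -0.4]
finger_gap: -0.0
[0.42439951 0.05079907 0.20099247]
shift cm [3.41 9.5  0.13] rot [-0.002 -0.008  0.   ] | t 10.77
 tool down vec [-0.342 -0.007 -0.94 ] x [ 0.939  0.02  -0.342]
shift cm [ 5.8  16.08  0.14] rot [-0.002 -0.008  0.   ] | t 10.77
 tool down vec [-0.342 -0.007 -0.94 ] x [ 0.939  0.02  -0.342]
```

View pics/w10.png

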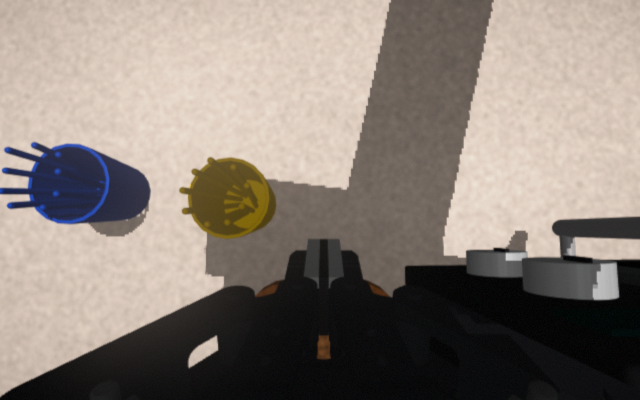

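The tips at (324,240) have the yellow cup (228,197) clear on the left and the microwave's knobs on the right. I descend in stages.

```bash
python3 -m handwheel '[1.2,3.2,0.1,0,0,0,0, 2.4,6.5,0.1,0,0,0,0, 3.4,9.5,0.1,0,0,0,0, 4.2,11.5,0.1,0,0,0,0, 4.4,12.3,0.1,0,0,0,0, 4.4,12.3,0.1,0,0,0,0]'; python3 - <<'E'
from h import *
s=snap('wrist','w11.png');snap('side','sd11.png');snap('top','t11.png');st=manip.sense();print(st['tcp_pos'],st['force'])
to([.425,0.052,.030],91.2,20)
E
```

```text
t: 11.27
tcp_pos: [0.4221, 0.0511, 0.07]
tool_rot: [0.697, -0.119, -0.128, -0.695]
force: [0.1, -1.6, 0.5]
finger_gap: 0.001
[0.42389244 0.05106118 0.07199352] [ 0.49656096 -0.916494    1.14148796]
shift cm [1.53 3.91 0.1 ] rot [-0.001 -0.008  0.002] | t 11.42
 tool down vec [-0.342 -0.007 -0.94 ] x [ 0.939  0.02  -0.342]
```

View pics/w11.png

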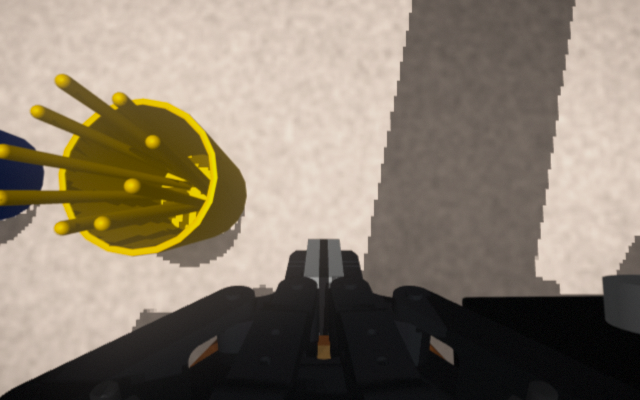

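View pics/sd11.png

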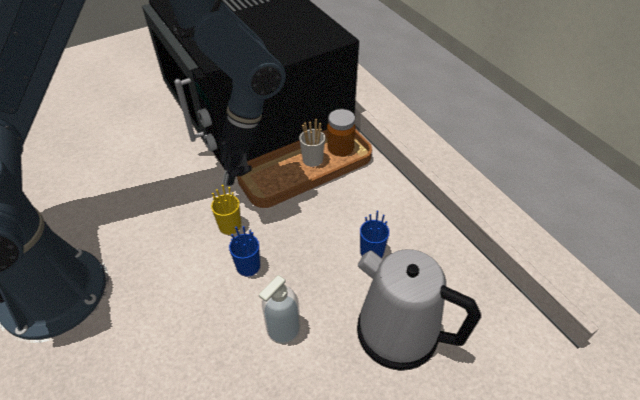

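```bash
python3 -m handwheel '[0.7,1.8,0,0,0,0,0, 1.3,3.4,0,0,0,0,0, 1.5,3.9,0,0,0,0,0, 1.5,3.9,0,0,0,0,0]'; python3 -m handwheel '[0.4,-0.15,0,0,0,0,0, 0.8,-0.3,0,0,0,0,0, 1.2,-0.45,0,0,0,0,0, 1.5,-0.55,0,0,0,0,0, 1.8,-0.65,0,0,0,0,0]'; python3 - <<'E'
from m import *
s=snap('top','t12.png');snap('side','sd12.png');c,q,r=trayfit(s);print(c.sum(),r,cv2.boxPoints(r).round())
E
```

```text
t: 11.75
tcp_pos: [0.424, 0.0512, 0.0293]
tool_rot: [0.698, -0.118, -0.128, -0.695]
force: [-0.5, -0.3, 0.6]
finger_gap: -0.003
t: 12.17
tcp_pos: [0.4404, 0.0514, 0.0298]
tool_rot: [0.697, -0.12, -0.13, -0.695]
force: [-7.9, -1.5, 3.5]
finger_gap: 0.004
3203 ((628.13330078125, 54.9163818359375), (323.1181945800781, 141.85157775878906), 1.1735105514526367) [[465. 123.]
 [468. -19.]
 [791. -13.]
 [788. 129.]]
```

View pics/t12.png

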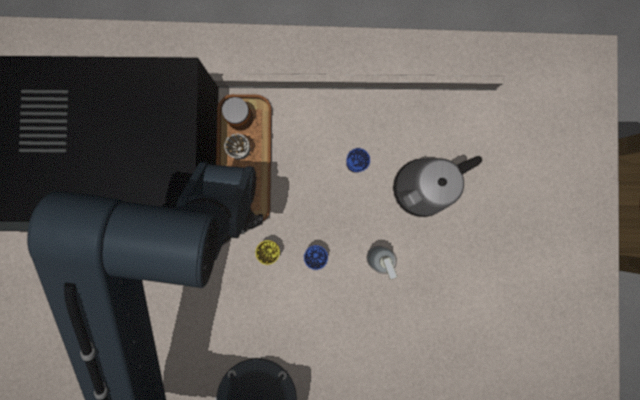

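View pics/sd12.png

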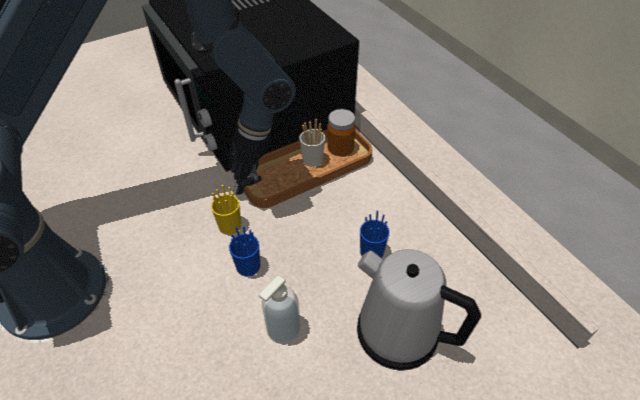

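```bash
python3 - <<'E'
from h import *
s=snap('side');c=cloud(s);t=snap('top');d=cloud(t)
k=(c[...,0]>.4)&(c[...,0]<.7)&(c[...,1]>.02)&(c[...,1]<.2)
for n,e,m in(('side',c,None),('top',d,None)):
  for z in np.arange(.05,.5,.03):
    q=e[(e[...,2]>z)&(e[...,2]<z+.03)&(e[...,0]>.42)&(e[...,0]<.65)&(e[...,1]<.25)&(e[...,1]>-.05)]
    if len(q)>5: print(n,round(z,2),len(q),np.percentile(q[:,1],[2,50,98]).round(3),np.percentile(q[:,0],[2,98]).round(3))
print(manip.sense()['force'])
E
```

```text
side 0.05 850 [0.018 0.122 0.242] [0.424 0.647]
side 0.08 1113 [-0.007  0.122  0.228] [0.423 0.647]
side 0.11 811 [0.011 0.123 0.179] [0.436 0.647]
side 0.14 912 [0.016 0.122 0.234] [0.421 0.645]
side 0.17 1034 [0.017 0.121 0.233] [0.425 0.645]
side 0.2 1094 [0.018 0.121 0.24 ] [0.43  0.645]
side 0.23 1372 [0.019 0.124 0.243] [0.432 0.644]
side 0.26 1660 [-0.008  0.155  0.245] [0.456 0.648]
side 0.29 628 [-0.008 -0.004  0.092] [0.481 0.573]
side 0.32 732 [-0.005  0.002  0.095] [0.464 0.562]
side 0.35 744 [-0.     0.004  0.099] [0.446 0.543]
side 0.38 792 [0.002 0.006 0.044] [0.429 0.524]
side 0.41 968 [0.004 0.009 0.05 ] [0.421 0.5  ]
side 0.44 756 [0.008 0.022 0.049] [0.421 0.494]
side 0.47 570 [0.015 0.019 0.031] [0.421 0.48 ]
side 0.5 36 [0.015 0.019 0.024] [0.42  0.445]
top 0.05 155 [0.014 0.071 0.125] [0.436 0.649]
top 0.08 259 [-0.008  0.037  0.125] [0.444 0.648]
top 0.11 117 [0.008 0.081 0.125] [0.458 0.648]
top 0.14 108 [0.016 0.124 0.126] [0.455 0.648]
top 0.17 69 [0.019 0.124 0.125] [0.474 0.649]
top 0.2 77 [0.123 0.124 0.125] [0.589 0.648]
top 0.23 554 [0.123 0.177 0.246] [0.494 0.647]
top 0.26 3620 [0.127 0.192 0.248] [0.492 0.647]
top 0.29 465 [-0.007  0.046  0.101] [0.489 0.576]
top 0.32 1230 [-0.003  0.054  0.102] [0.485 0.564]
top 0.35 314 [0.    0.011 0.109] [0.451 0.548]
top 0.38 297 [0.002 0.008 0.111] [0.434 0.528]
top 0.41 677 [0.005 0.022 0.114] [0.427 0.507]
top 0.44 333 [0.008 0.035 0.089] [0.443 0.498]
top 0.47 93 [0.015 0.037 0.076] [0.437 0.489]
top 0.5 113 [0.011 0.036 0.08 ] [0.431 0.485]
[-4.58153298 -1.78363676  4.76484538]
```

The wrist stays about 20 mm clear of the microwave and the tray end has been contacted. I push towards the upstand, tip eased up 2 mm.

```bash
python3 -m handwheel '[0.3,-0.3,0,0,0,0,0, 0.6,-0.4,0,0,0,0,0, 0.9,-0.5,0,0,0,0,0, 1.2,-0.62,0,0,0,0,0, 1.5,-0.73,0,0,0,0,0, 1.7,-0.8,0,0,0,0,0]'; python3 - <<'E'
from m import *
s=snap('top','t13.png');c,q,r=trayfit(s);print(c.sum(),r,cv2.boxPoints(r).round())
E
```

```text
t: 12.87
tcp_pos: [0.4579, 0.0521, 0.0311]
tool_rot: [0.697, -0.121, -0.131, -0.695]
force: [-8.5, -0.7, 2.9]
finger_gap: -0.002
3061 ((643.8088989257812, 55.186012268066406), (328.9377136230469, 142.1465606689453), 1.3009389638900757) [[478. 123.]
 [481. -20.]
 [810. -12.]
 [807. 130.]]
```

```bash
python3 -m handwheel '[0.25,-0.09,0,0,0,0,0, 0.5,-0.18,0,0,0,0,0]'; python3 -m handwheel '[0.1,-0.04,0,0,0,0,0, 0.2,-0.07,0,0,0,0,0]';python3 -m handwheel '[0.1,-0.04,0,0,0,0,0]'
```

```text
t: 13.08
tcp_pos: [0.4625, 0.0522, 0.0311]
tool_rot: [0.697, -0.121, -0.132, -0.695]
force: [-7.7, -0.7, 4.2]
finger_gap: 0.002
t: 13.25
tcp_pos: [0.465, 0.0522, 0.0311]
tool_rot: [0.697, -0.121, -0.131, -0.695]
force: [-7.7, -0.9, 4.1]
finger_gap: 0.002
t: 13.33
tcp_pos: [0.4659, 0.0523, 0.0311]
tool_rot: [0.697, -0.121, -0.132, -0.695]
force: [-7.2, -1.1, 3.4]
finger_gap: 0.002
```

```bash
for i in 1 2 3; do python3 -m handwheel '[0.1,-0.04,0,0,0,0,0]' | grep -E 'tcp|force' ; done; python3 - <<'E'
from m import *
s=snap('top','t14.png');c,q,r=trayfit(s);print(c.sum(),r,cv2.boxPoints(r).round(),manip.sense()['force'])
E
```

```text
tcp_pos: [0.467, 0.0523, 0.0311]
force: [-6.8, -0.7, 2.7]
tcp_pos: [0.4678, 0.0523, 0.0311]
force: [-9.6, -1.2, 2.8]
tcp_pos: [0.4678, 0.0523, 0.0312]
force: [-9.7, -1.6, 3.6]
3011 ((654.793701171875, 55.36039733886719), (330.11932373046875, 142.29295349121094), 1.3531948328018188) [[488. 123.]
 [491. -20.]
 [821. -12.]
 [818. 130.]] [-9.19554305 -1.37493656  3.60532986]
```

```bash
for i in 1 2 ; do python3 -m handwheel '[0.1,-0.04,0,0,0,0,0]' | grep -E 'tcp|force' ; done
```

```text
tcp_pos: [0.4679, 0.0523, 0.0312]
force: [-12.7, -1.8, 2.4]
tcp_pos: [0.468, 0.0524, 0.0312]
force: [-13.3, -2.4, 2.1]
```

The tray is hard against the upstand: 13 N with no movement. I back off, rise and look.

```bash
python3 -m handwheel '[-0.9,0.3,0,0,0,0,0, -2,0.7,0,0,0,0,0, -2.4,0.6,0,0,0,0,0, -3,-1.5,0,0,0,0,0, -4.2,-5,0,0,0,0,0, -5.5,-8.5,0,0,0,0,0, -6.8,-12,0,0,0,0,0, -8,-15.5,0,0,0,0,0, -8.6,-17,0,0,0,0,0, -8.6,-17,0,0,0,0,0]'; python3 - <<'E'
from m import *
for n in('top','side'):
    s=snap(n,n+'15.png');c,q,r=trayfit(s);print(c.sum(),r,cv2.boxPoints(r).round())
to([.46,-.10,.22],30,0)
E
```

```text
t: 14.63
tcp_pos: [0.4565, 0.0517, 0.2243]
tool_rot: [0.699, -0.114, -0.123, -0.695]
force: [1.3, -0.6, -0.2]
finger_gap: -0.001
3662 ((650.6166381835938, 55.491355895996094), (337.0398254394531, 143.24119567871094), 0.8545164465904236) [[481. 125.]
 [483. -19.]
 [820. -14.]
 [818. 130.]]
5010 ((649.3386840820312, 54.835357666015625), (342.1661682128906, 147.8690948486328), 0.7545271515846252) [[477. 127.]
 [479. -21.]
 [821. -17.]
 [819. 131.]]
shift cm [  0.4   -0.04 -15.19] rot [ 0.184  1.05  -0.311] | t 14.73
 tool down vec [ 0.  0. -1.] x [ 0.5   -0.866  0.   ]
```

View pics/top15.png

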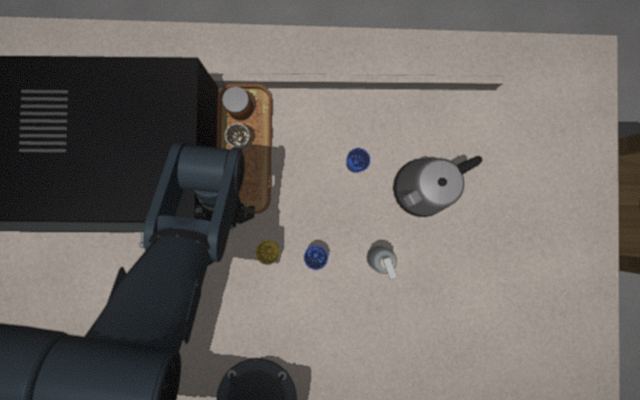

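View pics/side15.png

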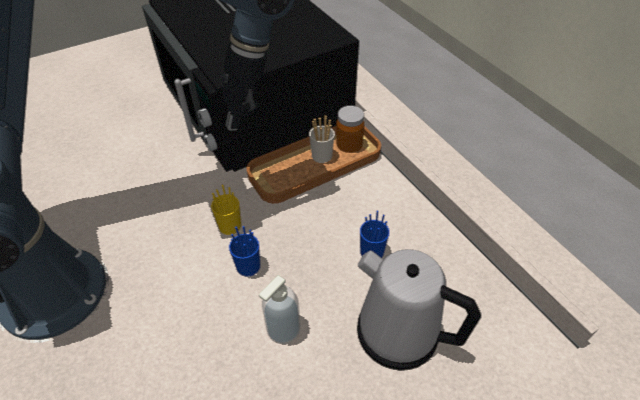

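The tray is in the corner with jar and cup standing. I go back for a final light press on the long side, to confirm it is flush after the end push.

```bash
python3 - <<'E'
from h import *
to([.50,-.11,.225],40,0)
E
python3 -m handwheel '[0.4,0,-3,0.02,0.1,-0.03,0, 0.8,0,-6,0.04,0.2,-0.06,0, 1.5,-0.3,-9,0.05,0.3,-0.09,0, 2,-0.6,-11,0.07,0.4,-0.12,0, 2.5,-0.8,-13,0.09,0.5,-0.15,0, 3,-1,-15,0.105,0.6,-0.18,0, 3.5,-1.2,-16,0.12,0.7,-0.21,0, 4,-1.4,-16.3,0.14,0.79,-0.25,0, 4.2,-1.4,-16.3,0.15,0.88,-0.29,0, 4.2,-1.4,-16.3,0.15,0.88,-0.31,0]'
python3 - <<'E'
from h import *
to([.50,-.11,.225],40,0)
to([.655,-.10,.15],1.2,15)
E
```

```text
shift cm [  3.98  -1.86 -16.25] rot [ 0.154  0.878 -0.321] | t 14.73
 tool down vec [ 0.  0. -1.] x [ 0.643 -0.766  0.   ]
t: 15.57
tcp_pos: [0.4986, -0.1106, 0.217]
tool_rot: [0.642, -0.307, 0.295, -0.638]
force: [-0.5, -0.3, 0.3]
finger_gap: 0.002
shift cm [ 0.03 -0.8   0.13] rot [ 0.012 -0.006 -0.013] | t 15.57
 tool down vec [ 0.  0. -1.] x [ 0.643 -0.766  0.   ]
shift cm [ 9.25  6.43 12.8 ] rot [0.104 0.665 0.244] | t 15.57
 tool down vec [-0.005  0.259 -0.966] x [ 0.02  -0.966 -0.259]
```

```bash
python3 -m handwheel '[1.8,0.5,2.5,0.02,0.11,0.04,2, 3.7,1,5.2,0.035,0.22,0.08,4, 5.5,2,7.8,0.05,0.33,0.12,6, 7.4,3.5,10.3,0.07,0.45,0.17,8.5, 9,5,12.6,0.09,0.56,0.21,8.5, 9.2,6.3,12.8,0.104,0.665,0.244,8.5, 9.2,6.3,12.8,0.104,0.665,0.244,8.5]'; python3 - <<'E'
from h import *
to([.655,-.085,.022],1.2,15)
E
```

```text
t: 16.15
tcp_pos: [0.6542, -0.0994, 0.1472]
tool_rot: [-0.437, 0.559, -0.422, 0.564]
force: [-0.6, 0.1, -0.7]
finger_gap: 0.977
shift cm [ 1.89 12.46  0.19] rot [ 0.007 -0.    -0.003] | t 16.15
 tool down vec [-0.005  0.259 -0.966] x [ 0.02  -0.966 -0.259]
```

```bash
python3 -m handwheel '[0.8,3,0.1,0,0,0,8.5, 1.4,6,0.1,0,0,0,8.5, 1.8,9,0.1,0,0,0,8.5, 1.9,11,0.1,0,0,0,8.5, 1.9,12.2,0.1,0,0,0,8.5, 1.9,12.3,0.1,0,0,0,8.5]'; python3 - <<'E'
from h import *
snap('wrist','w16.png');st=manip.sense();print(st['tcp_pos'],st['force'])
to([.655,-.030,.023],1.2,15)
E
```

```text
t: 16.65
tcp_pos: [0.6537, -0.0838, 0.0267]
tool_rot: [-0.439, 0.557, -0.421, 0.566]
force: [-0.9, 0.5, 0.1]
finger_gap: 0.999
[ 0.65503658 -0.08451038  0.02833299] [ 0.73723678 -0.36947948  0.60210925]
shift cm [-5.12  1.93  0.15] rot [ 0.003  0.006 -0.   ] | t 16.70
 tool down vec [-0.005  0.259 -0.966] x [ 0.02  -0.966 -0.259]
```

View pics/w16.png

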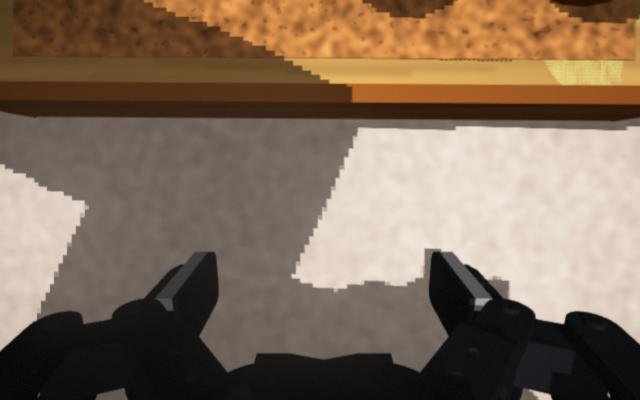

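The fingers are parallel to the side edge (row 118) with free space between. I approach slowly.

```bash
python3 -m handwheel '[-1.2,0.5,0,0,0,0,8.5, -2.4,1,0,0,0,0,8.5, -3.6,1.4,0,0,0,0,8.5, -4.4,1.65,0,0,0,0,8.5, -4.8,1.75,0,0,0,0,8.5, -5.1,1.85,0,0,0,0,8.5, -5.3,1.9,0,0,0,0,8.5]'; for i in 1 2; do python3 -m handwheel '[-0.1,0.03,0,0,0,0,8.5, -0.2,0.05,0,0,0,0,8.5]'|grep -E 'tcp|force'; done
```

```text
t: 17.28
tcp_pos: [0.6553, -0.0288, 0.0254]
tool_rot: [-0.438, 0.554, -0.424, 0.567]
force: [-0.8, -1.1, 0.3]
finger_gap: 0.997
tcp_pos: [0.6552, -0.0277, 0.0252]
force: [0.0, -0.5, -0.5]
tcp_pos: [0.6553, -0.0273, 0.0251]
force: [-1.7, -7.6, 0.8]
```

```bash
for i in 1 2; do python3 -m handwheel '[-0.1,0.03,0,0,0,0,8.5, -0.2,0.05,0,0,0,0,8.5]'|grep -E 'tcp|force'; done; python3 -m handwheel '[0.5,-0.15,0,0,0,0,8.5, 2,-0.6,0,0,0,0,8.5, 4,-1.2,0,0,0,0,8.5, 5,-4,0,0,0,0,8.5, 5.5,-8,-2,0,0,0,8.5, 6,-12,-5,0,0,-0.1,8.5, 6,-16,-9,0,0,-0.2,8.5, 6,-19,-13,0,0,-0.26,8.5, 6,-19,-16,0,0,-0.26,8.5, 6,-19,-17,0,0,-0.26,8.5]'; python3 - <<'E'
from h import *
to([.36,-.25,.28],-10,0)
E
```

```text
tcp_pos: [0.6554, -0.0269, 0.0251]
force: [-2.1, -10.8, 1.5]
tcp_pos: [0.6555, -0.0266, 0.0251]
force: [-3.9, -15.9, 1.8]
t: 18.78
tcp_pos: [0.4855, -0.1324, 0.1954]
tool_rot: [-0.506, 0.492, -0.494, 0.507]
force: [-0.1, -1.1, -0.4]
finger_gap: 0.996
shift cm [ 11.43  -8.5  -12.82] rot [-0.003  0.201  0.   ] | t 18.78
 tool down vec [ 0.  0. -1.] x [-0.174 -0.985  0.   ]
```

```bash
python3 -m handwheel '[2,-2,-2,0,0.03,0,8.5, 4.5,-5,-5,0,0.06,0,8.5, 7,-8,-8,0,0.1,0,8.5, 9,-8.5,-10.5,0,0.15,0,8.5, 11.4,-8.5,-12.8,0,0.2,0,8.5, 11.4,-8.5,-12.8,0,0.2,0,8.5, 11.4,-8.5,-12.8,0,0.2,0,8.5]'; python3 - <<'E'
from m import *
mw=lambda x:.0218*x+.1112
for n in('top','side'):
    s=snap(n,n+'20.png');comp,q,r=trayfit(s);B=cv2.boxPoints(r)/1000
    print(n,r,B.round(4).tolist())
    C=np.array([.8199-.0211*.129,.129]);F=(B-C)@np.stack([ex,ey],1);print('fixture frame mm',(F*1000).round(1).tolist())
    # edge lines in fixture frame from rim points
    Q=(q[:,:2]-C)@np.stack([ex,ey],1)
    for lo,hi in((-.30,-.24),(-.23,-.12),(-.11,-.04)):
        k=(Q[:,0]>lo)&(Q[:,0]<hi);
        if k.sum()>10: print('  -y edge',lo,np.percentile(Q[k,1],[2,98]).round(4),k.sum())
    c=cloud(s)
    p=c[(c[...,2]>.1)&(c[...,2]<.116)&(c[...,0]>.6)&(c[...,0]<.83)&(c[...,1]<.115)&(c[...,1]>-.02)]
    f=(p[:,:2]-C)@np.stack([ex,ey],1);print('  high pts',len(p),f.min(0).round(3),f.max(0).round(3))
E
```

```text
t: 19.37
tcp_pos: [0.361, -0.2514, 0.2782]
tool_rot: [0.452, -0.542, 0.543, -0.454]
force: [-0.6, 0.1, -0.3]
finger_gap: 0.995
top ((650.5335693359375, 55.47764205932617), (338.1954650878906, 141.78302001953125), 1.19904625415802) [[0.47999998927116394, 0.12280000001192093], [0.4830000102519989, -0.01889999955892563], [0.8210999965667725, -0.011900000274181366], [0.8180999755859375, 0.1298999935388565]]
fixture frame mm [[-337.2, 0.9], [-337.3, -140.9], [0.9, -140.9], [1.0, 0.9]]
  -y edge -0.3 [-0.1405  0.    ] 137
  -y edge -0.23 [-0.1399 -0.0002] 249
  -y edge -0.11 [-0.1407 -0.0008] 186
  high pts 550 [-0.166 -0.091] [-0.029 -0.027]
side ((682.5795288085938, 55.33909606933594), (276.185302734375, 146.29241943359375), 1.3327505588531494) [[0.5428000092506409, 0.12530000507831573], [0.5461999773979187, -0.020999999716877937], [0.8223000168800354, -0.014600000344216824], [0.8188999891281128, 0.13169999420642853]]
fixture frame mm [[-274.4, 2.0], [-274.1, -144.2], [2.1, -143.7], [1.8, 2.6]]
  -y edge -0.3 [-0.1427  0.0004] 126
  -y edge -0.23 [-0.1427  0.0009] 354
  -y edge -0.11 [-0.1428 -0.0041] 225
  high pts 485 [-0.165 -0.093] [-0.027 -0.027]
```

View pics/top20.png

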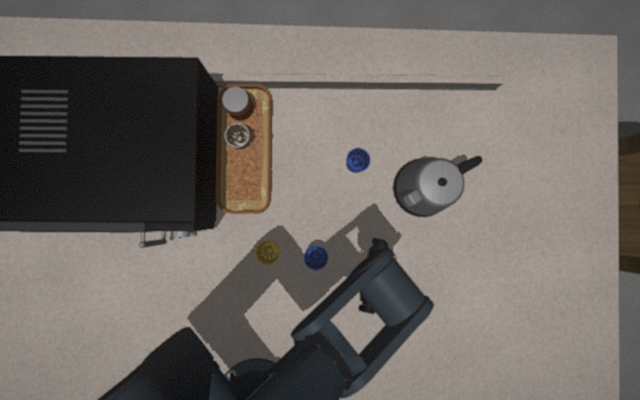

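View pics/side20.png

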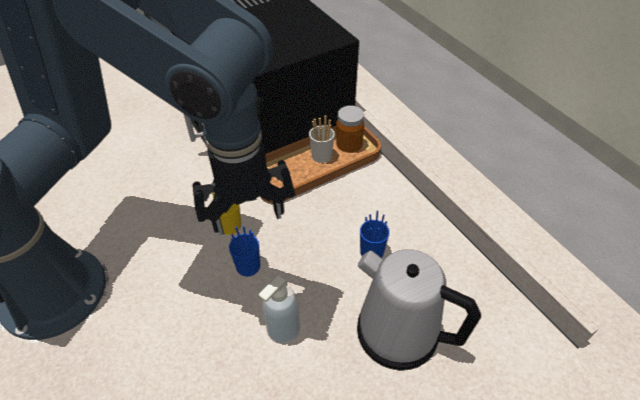

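The tray's edges are at 0±1 mm from both the microwave plane and the upstand plane. The jar and cup are upright, and the bystanders are where they were. The gripper is clear in the air, so I hand in.

```bash
python3 -c "
from h import *
print(manip.sense()['force'],manip.sense()['t']);print(manip.sign_off())"
```

```text
[-0.15940663  0.53793645  0.08973172] 19.4667
the job is handed in; nothing more can be done
None
```

The tray is back in its corner, flush along the microwave and up against the upstand, and I handed the job in at 19.5 s with the gripper clear of everything.

**What I did:**
1. I swung the tray about its loaded end with closed fingers near the empty end, using about 4–5 N.
2. I slid it bodily against the microwave with open fingers and felt a firm stop at about 12 N.
3. I pushed the empty end until the loaded end stopped on the upstand at about 13 N.
4. I pressed the long side once more, to 16 N, and backed off.

**Last checks:**
- **Top view:** the tray's edges lie within about 1 mm of the microwave and upstand planes, and its yaw is 1.20° against about 1.2° for the corner.
- **Side view:** it agrees to about 2–3 mm, but the arm partly hid the tray's empty end there.
- **Jar and cup:** both are standing in their places on the tray.
- **Bystanders:** the kettle, soap bottle and look-alike cups appear unmoved. I judged this by eye from the pictures and did not re-measure them.

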